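Wedge the rocking warming plate

TASK

The slide warming plate rocks because the foot at its near right corner is too short. Push the loose wedge, thin end first, under that foot until the plate stops rocking and stays level, pushing with the fingers only: do not pick up the wedge, and do not lift the plate or shove it along. Then press down firmly (about 10 N) with a fingertip on the round rubber cap on top of that corner to feel that it no longer gives, and finish while still holding that press; leave the other things alone.

Things in the scene. Friction and masses are not known exactly. Their poses are not given: they have to be found in the camera images.
- plate: Slide warming plate: low white box, aluminium top, 150 (x) x 180 (y) x 62 mm high, about 2 kg, loose. Origin: on the surface under its centre; x from its front (black control strip) to its back, y to its left, z up. Underside 16 mm above the surface; four domed rubber feet, 18 mm wide, at x +-55, y +-70. Slides if pushed sideways with about 12 N.
- foot_top (a point): Top of the short foot (plate x -55, y -70: near right) on its axis, in the plane of the underside, 16 mm above the surface while the plate is level. This foot ends 4 to 8 mm above the surface; how much differs each time and is not told. Pressing its corner with more than 3 to 5 N rocks the plate until this foot touches the surface.
- corner_cap: Round black rubber cap, 26 mm in diameter, 4 mm high, fixed on top of the plate straight above the short foot (the other three corners have the same caps). Origin: centre of its underside, 62 mm above the surface.
- cap_top (a point): Centre of the top of that cap, 66 mm above the surface while the plate is level; its height sinks as the corner is pressed and rocks.
- wedge: Loose grey wedge, 90 (x) x 44 (y) mm, 80 g. Origin: centre of its underside; x to the thin tip. Tip (x = +45) 2 mm high, top rises evenly to 14.5 mm at x = -34; then an upright head 26 mm high with a flat end face at x = -45 to push on. Slides at under 1.5 N; once it meets the foot resistance climbs steeply: 4 N is snug, over 8 N jacks the plate up or shoves it. Stays put when let go.
- sample_cup: Bystander: white sample cup with yellow lid, 49 mm wide, 60 mm high; origin under its centre.
- dropper: Bystander: small brown dropper bottle, 26 mm wide, 86 mm high; origin under its centre.
- cover_box: Bystander: little white cover-glass box, 28 x 28 x 18 mm; origin under its centre.

How it is judged:
By the outcome, as a careful person would: the job done as asked, in the order asked, and still so for the second after the job is handed in, while the arm keeps its last pose, push and grip.
It also fails if it takes over 64 s, if anything falls off the work surface, if the arm or the gripper's body presses on something with over 40 N, if the wrist force passes 120 N, or if a joint passes its speed limit or range.

ROBOT

A 6-joint arm with a two-finger parallel gripper is mounted at the origin on a cart in front of the work surface, level with it; the furniture and walls round the work are solid. World frame = base frame: x ahead of the robot, y to its left, z up, the work surface at z = 0. Lengths are in mm, angles in rad, forces in N, time in s.
With the tool pointing down it reaches from about 400 to 825 mm from the base axis. Payload 7 kg.
Tool frame: the origin (TCP) lies on the centre line of the jaws, within the pads' length; the fingertips stand manip.tip_reach ahead of it and the grasp point (between the pads) lies 3 mm ahead of it (manip.tip_reach is the distance from the TCP to the fingertips, in mm); x points along the fingers, y is the direction in which the jaws open and shut, and the axes are right-handed (so a half turn about x gives the same grasp; the last joint's range is limited). The gripper opens to 85 mm and grips with 20 to 120 N. Pads are 22 mm wide; open, the fingers measure 114 mm over their backs; the gripper's body (76 mm by 85 mm) begins 54 mm behind the grasp point. The pads swing forward as they close: fully open they stand 13 mm farther back than shut.
Start: joints at [1.397, 0.359, 0.012, 0, -1.224, -0.288], TCP at [300.758, 604.268, 253.302] pointing down, gripper open.
Joint ranges: [-3.07, 3.07], [-1.43, 2.12], [-1.02, 1.25], [-3.03, 1.67], [-3.05, -0], [-3.03, 3.03]. Speed limits (rad/s): [2.39, 2.39, 3.01, 3.14, 3.14, 3.14].

INTERFACE

Orientations are given as a 3x3 rotation matrix whose columns are the frame's x, y, z axes.
In Python, from bench import manip gives the robot as it stands.
- The arm moves only by the tool move_arm, never from a script. Its argument "motion" is one flat list of numbers, 7 for each row, row after row: the shift along the tool's x, y, z in mm, then the turn, a rotation vector about the tool's x, y, z in rad, then the gripper's target within -1 to 1 (shut at 1, half-way at 0, fully open at -1). A call has exactly 8 rows; each row shifts and turns the pose as measured when the row begins, along the tool's axes as they then stand; what a row does not reach is not made up. A row lasts 1/12 s, in which the tool goes at most 41.7 mm and 7.16 degrees, less where a joint would pass 70% of its speed; a pose out of reach is approached as far as the arm can. A call is refused whole if a number of a shift passes 41.7 or a number of a turn 0.125, either way. A call with a gripper value outside its range is refused whole. The fingers move at their own pace and stop on an object; "grip_force" is the grip in N (left out, the last holds). Time passes only in rows, so rows that do not move let the fingers close, or fill a call up. It gives the time, the measured TCP pose, the force and the opening at its end, in the units of the state.
- manip.state(): the state, without advancing time (a new reading comes with each control period).
- manip.read_camera(name): name is "side" or "top" or "wrist"; returns a dict with "img" (384x512x3 uint8, red, green, blue), "K" (3x3 intrinsics, pixels), "origin" and "rotation" of the camera in the world. Camera axes: x right, y down, z forward; pixel columns grow to the right and rows downward; lengths in mm; the calibration is good to about 2 mm. A picture is of the moment at which its call begins. There is no depth.
- manip.close_job(): hands the job in, once; it reports no verdict.
The state is a dict: "time_s": time; "joints": joint angles; "joint_velocities": joint speeds; "joint_efforts": joint torques, N m; "tool_pos": TCP position; "orientation": TCP orientation; "force": force on the tool from outside, world axes, zero at the start; "ft_torque": the same for the moment, N m; "grip_width": finger opening in mm.
Only numpy, scipy, OpenCV 4.12 (cv2) and the standard library are available. Lean on these libraries where they do the work, as an engineer would, in place of code of your own. Each camera call takes 0.05 s, during which the arm holds its last target.

## Working session

There is one attempt and no reset: what is moved stays moved. The work goes in short steps, Python scripts to look and compute and a tool call to move; the robot and the scene stay as the last step left them, time stands still between calls to the robot, and variables do not carry over. Pictures are saved under pics/ and viewed, and the job is handed in when it is done.

Besides the shell and the picture viewer there is one more tool, called by a JSON object that holds its "op" and its "data", one argument or row to a line. move_arm: Moves the arm, as the interface text tells. Its arguments: {"type":"object","properties":{"motion":{"type":"array","items":{"type":"number"}},"grip_force":{"type":"number"}},"required":["motion"]}

```bash
ls; mkdir -p pics; python3 - <<'E'
from bench import manip
import cv2,numpy as np
print(manip.state(), manip.tip_reach)
for n in ("side","top","wrist"):
    d=manip.read_camera(n); np.savez(f"pics/{n}0.npz",**d)
    cv2.imwrite(f"pics/{n}0.png",cv2.resize(d["img"][:,:,::-1],(800,600),interpolation=cv2.INTER_CUBIC))
    print(n,d["K"].tolist(),d["origin"],d["rotation"].tolist())
E
```

```text
pics
{'time_s': 0.0, 'joints': array([ 1.39712353e+00,  3.59372342e-01,  1.11086859e-02, -3.48526077e-04,
       -1.22409461e+00, -2.88093539e-01]), 'joint_velocities': array([ 0.00091211,  0.00068417,  0.00032987, -0.00019681, -0.00030765,
       -0.00230018]), 'joint_efforts': array([ 2.36707619e-04, -5.83318520e+01,  2.93429035e+01,  6.93638921e+00,
       -5.62236106e-03, -1.37493097e-05]), 'tool_pos': array([300.5641197 , 603.91888954, 252.39503129]), 'orientation': array([[-5.92759076e-04, -4.45635926e-01, -8.95214092e-01],
       [-1.48178365e-03, -8.95212875e-01,  4.45636301e-01],
       [-9.99998726e-01,  1.59066857e-03, -1.29690472e-04]]), 'force': array([-0.58447747,  0.12952998,  0.20398103]), 'ft_torque': array([ 0.0231925 , -0.02045755,  0.03196166]), 'grip_width': 84.99715098293012} 22.0
side [[378.98924042663026, 0.0, 259.7289444558516], [0.0, 378.98924042663026, 184.08417943442583], [0.0, 0.0, 1.0]] [ 344.95100872 -894.10060359  467.97117257] [[0.9794890439524009, -0.10291099332147843, 0.17323550511023497], [-0.20063092529387586, -0.4184580755602336, 0.8857991142545519], [-0.018666670644087762, -0.9023869272390931, -0.43052222817765495]]
top [[486.161006096512, 0.0, 255.89528824124974], [0.0, 486.161006096512, 187.21511051563851], [0.0, 0.0, 1.0]] [ 271.10338595 -151.74760828 1296.91166622] [[0.014444220719450467, -0.9857896855177378, 0.16736206384556587], [-0.9998805226433367, -0.01331871466260655, 0.007845526000444504], [-0.005504991034995377, -0.16745539037778254, -0.9858642844261724]]
wrist [[304.6988537018673, 0.0, 248.73533181776435], [0.0, 304.6988537018673, 196.19623368129444], [0.0, 0.0, 1.0]] [373.07954758 568.95714775 372.85930161] [[-0.44589491589558417, -0.849648409744426, -0.28155870399836025], [-0.8950842949560625, 0.4237348875074128, 0.13882669063291606], [0.001352368839139569, 0.31392088960094156, -0.9494481798237725]]
```

View pics/side0.png

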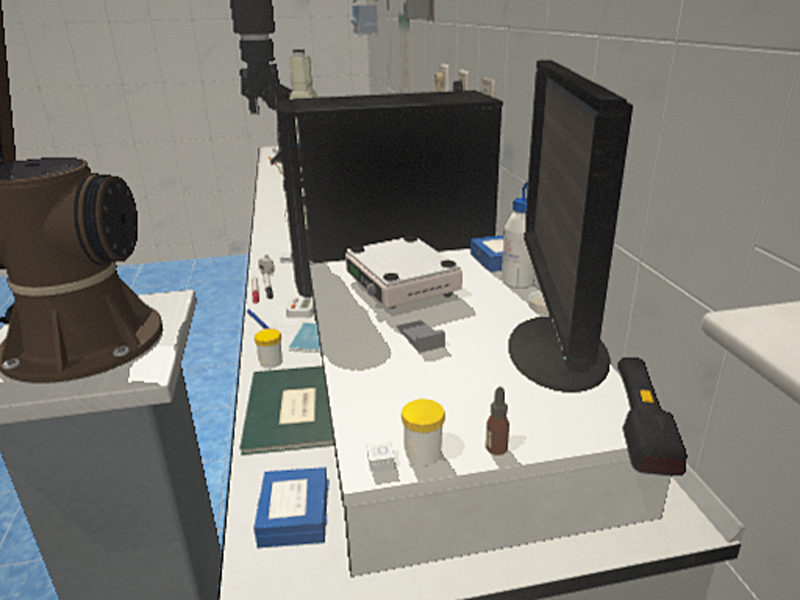

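View pics/top0.png

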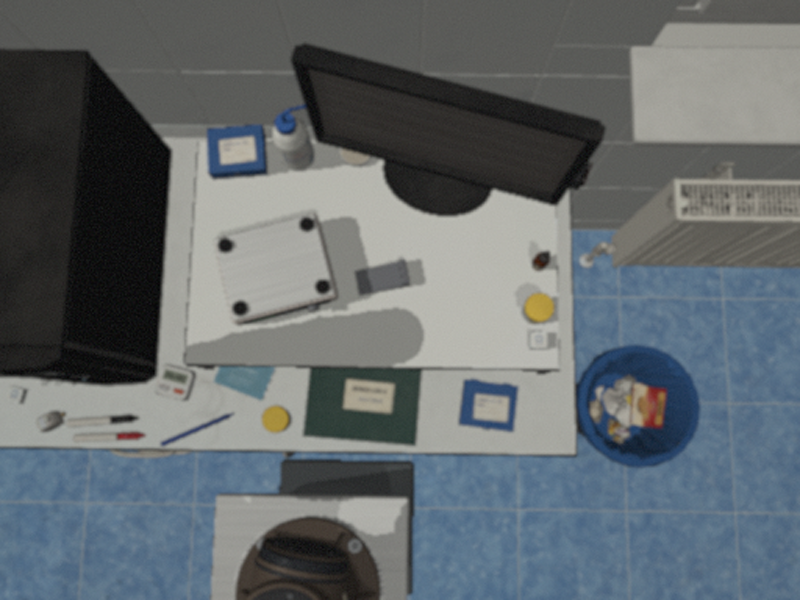

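View pics/wrist0.png

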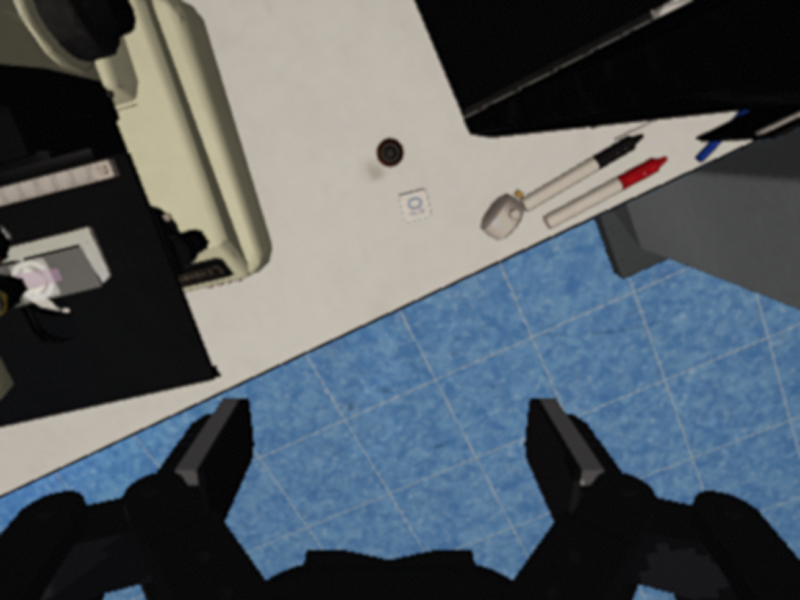

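```bash
cat > h.py <<'E'
import numpy as np,cv2
from bench import manip
def snap(n,tag):
    d=manip.read_camera(n); np.savez(f"pics/{n}{tag}.npz",**d); return d
def load(n,tag): return dict(np.load(f"pics/{n}{tag}.npz"))
def crop(d,out,c0,c1,r0,r1,s):
    im=d["img"][r0:r1,c0:c1,::-1]
    cv2.imwrite(f"pics/{out}.png",cv2.resize(im,None,fx=s,fy=s,interpolation=cv2.INTER_CUBIC))
def ray(d,u,v,z):
    w=d["rotation"]@np.linalg.inv(d["K"])@np.array([u,v,1.]); o=d["origin"]
    return o+w*(z-o[2])/w[2]
def proj(d,p):
    c=d["rotation"].T@(np.asarray(p,float)-d["origin"]); q=d["K"]@c; return q[:2]/q[2]
E
python3 - <<'E'
from h import *
t=load("top","0"); s=load("side","0")
crop(t,"t1",130,280,125,215,5.3)
crop(s,"s1",210,310,145,230,7)
E
```

```text
(no output)
```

View pics/t1.png

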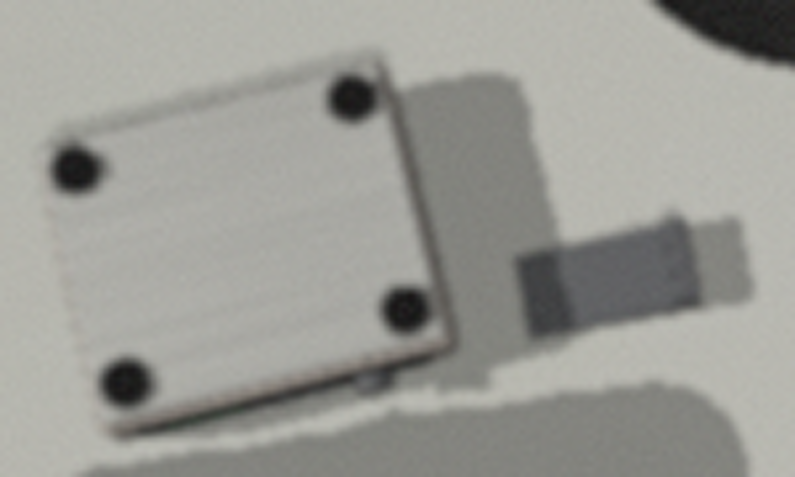

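View pics/s1.png

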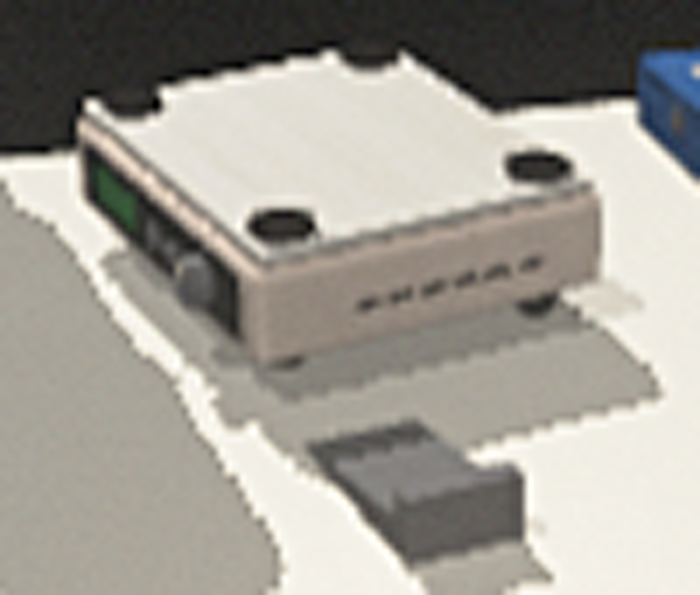

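```bash
python3 - <<'E'
from h import *
t=load("top","0"); s=load("side","0")
T=lambda x,y:(130+(x+.5)/5.3-.5,125+(y+.5)/5.3-.5)
S=lambda x,y:(210+(x+.5)/7-.5,145+(y+.5)/7-.5)
np.set_printoptions(precision=1,suppress=True)
for n,p,z in [("FL",(126,383),66),("FR",(405,309),66),("BL",(76,170),66),("BR",(352,98),66),
  ("tipB",(519,258),2),("tipF",(531,336),2),("headBtop",(680,216),26),("headFtop",(699,304),26)]:
  print(n,ray(t,*T(*p),z))
for n,p,z in [("FR",(282,224),66),("BR",(538,166),66),("FL",(130,104),66),("tipF",(312,445),2),("tipB",(415,423),2),("headF bot",(415,560),0),("headB bot",(523,535),0),("headFtop",(405,510),26),("headBtop",(522,468),26)]:
  print(n,ray(s,*S(*p),z))
# cabinet extents top/side
a=lambda x,y:(x*.64,y*.64)
for z in (0,300,400,500): print(z,ray(t,*a(170,150),z),ray(t,*a(155,380),z))
for p in [(280,105),(502,100),(310,260)]:
  print(p,[proj(t,q) for q in []])
E
```

```text
FL [451.5 120.4  66. ]
FR [489.6 -13.4  66. ]
BL [556.7 150.2  66. ]
BR [594.8  16.   66. ]
tipB [528.3 -63.8   2. ]
tipF [487.9 -70.9   2. ]
headBtop [ 546.2 -146.1   26. ]
headFtop [ 501.2 -156.3   26. ]
FR [491. -17.  66.]
BR [596.3  12.5  66. ]
FL [451.7 115.3  66. ]
tipF [490.5 -70.    2. ]
tipB [530.2 -62.6   2. ]
headF bot [ 509.9 -152.     0. ]
headB bot [ 549.1 -144.8    0. ]
headFtop [ 504.4 -162.3   26. ]
headBtop [ 548.6 -144.5   26. ]
0 [744.7 274.1   0. ] [334.7 273.    0. ]
300 [635.2 175.6 300. ] [320.  174.7 300. ]
400 [598.6 142.8 400. ] [315.1 142.  400. ]
500 [562.1 109.9 500. ] [310.2 109.2 500. ]
(280, 105) []
(502, 100) []
(310, 260) []
```

```bash
python3 - <<'E'
from h import *
np.set_printoptions(precision=0,suppress=True)
t=load("top","0"); s=load("side","0")
def tri(a,b):
    A=[];B=[]
    for d,p in((t,a),(s,b)):
        w=d["rotation"]@np.linalg.inv(d["K"])@np.array([p[0]*.64,p[1]*.64,1.]);w/=np.linalg.norm(w)
        P=np.eye(3)-np.outer(w,w);A.append(P);B.append(P@d["origin"])
    x=np.linalg.lstsq(np.vstack(A),np.hstack(B),rcond=None)[0]
    return x,[proj(t,x)/.64-a,proj(s,x)/.64-b]
for n,a,b in [("cab back top",(85,52),(502,100)),("cab front top",(65,345),(282,110)),("cab back bot",(170,152),(500,247)),
 ("mon nr top",(603,126),(632,103)),("mon right bot",(558,202),(607,345)),("mon left top",(297,50),(540,62)),("mon left bot",(318,138),(527,235))]:
  print(n,*tri(a,b))
E
```

```text
cab back top [788. 311. 287.] [array([ 0., -2.]), array([-1.,  0.])]
cab front top [354. 300. 292.] [array([-0.,  8.]), array([ 5., -1.])]
cab back bot [772. 280. -29.] [array([  2., -10.]), array([-9.,  2.])]
mon nr top [ 646. -400.  385.] [array([ 1., -2.]), array([-4.,  2.])]
mon right bot [ 638. -400.  132.] [array([  5., -12.]), array([-20.,   4.])]
mon left top [735.  -7. 389.] [array([-1.,  3.]), array([ 3., -1.])]
mon left bot [730.  -5. 110.] [array([ 0., -1.]), array([-1.,  0.])]
```

```bash
python3 - <<'E'
from h import *
s=load("side","0")
crop(s,"s2",140,412,20,260,2.8)
E
```

```text
(no output)
```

View pics/s2.png

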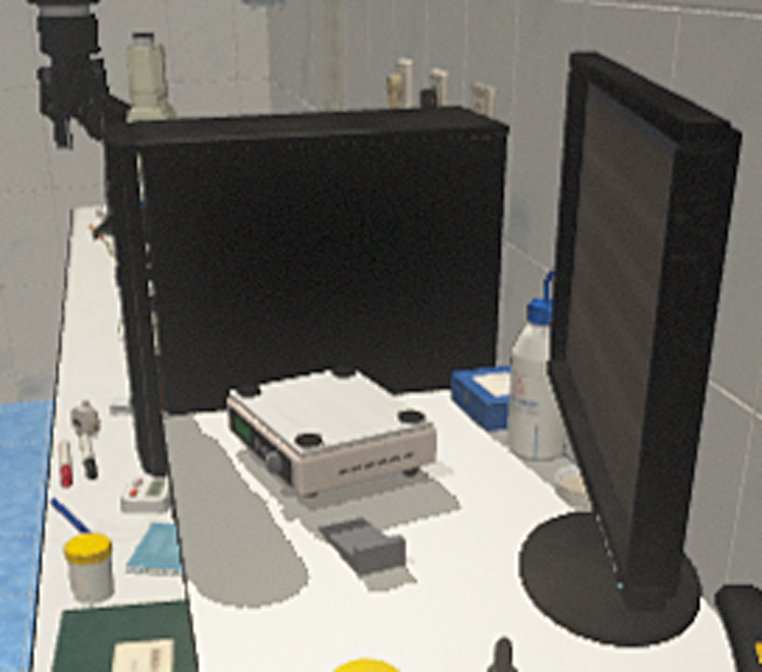

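{"op": "move_arm", "data": {
  "motion": [-40,0,0,0,0,0,1,-40,0,0,0,0,0,1,-40,0,0,0,0,0,1,-35,0,0,0,0,0,1,0,20,-18,0,0,0,1,0,28,-25,0,0,0,1,0,28,-25,0,0,0,1,0,28,-25,0,0,0,1],
  "grip_force": 40
}}

```text
time_s: 0.82
tool_pos: [336.2, 470.2, 408.0]
orientation: [[-0.004, -0.441, -0.897], [-0.014, -0.897, 0.441], [-1.0, 0.014, -0.002]]
force: [0.8, 0.6, 0.1]
grip_width: 0.1
```

```bash
cat >> h.py <<'E'
def st():
    s=manip.state(); R=s["orientation"]
    hd=lambda v:np.degrees(np.arctan2(v[1],v[0]))
    print("t %.2f pos"%s["time_s"],s["tool_pos"].round(2),"yhd %.1f zhd %.1f"%(hd(R[:,1]),hd(R[:,2])),"x",R[:,0].round(4),"F",s["force"].round(2),"w %.1f"%s["grip_width"],"j",s["joints"].round(2),"tip",manip.tip_reach)
    return s
def need(p):
    s=st(); print("tool-frame shift",(s["orientation"].T@(np.array(p)-s["tool_pos"])).round(1))
E
python3 -c "
from h import *
need([545,-200,380])"
```

```text
t 0.82 pos [336.16 470.2  407.95] yhd -116.2 zhd 153.8 x [-0.0042 -0.0139 -0.9999] F [0.77 0.56 0.11] w 0.1 j [ 1.29  0.15  0.07 -0.   -1.51 -0.17] tip 22.0
tool-frame shift [  36.4  508.7 -483.2]
```

{"op": "move_arm", "data": {
  "motion": [0,28,-27,0,0,0,1,0,28,-27,0,0,0,1,0,28,-27,0,0,0,1,0,28,-27,0,0,0,1,0,28,-27,0,0,0,1,0,28,-27,0,0,0,1,0,28,-27,0,0,0,1,0,28,-27,0,0,0,1]
}}

```text
time_s: 1.48
tool_pos: [431.0, 158.6, 411.4]
orientation: [[-0.004, -0.437, -0.899], [-0.013, -0.899, 0.437], [-1.0, 0.013, -0.002]]
force: [1.3, 0.6, 0.9]
grip_width: -0.1
```

```bash
python3 -c "
from h import *
need([545,-200,340])"
```

```text
t 1.48 pos [430.96 158.64 411.44] yhd -115.9 zhd 154.1 x [-0.0039 -0.0125 -0.9999] F [1.32 0.63 0.91] w -0.1 j [ 0.79 -0.07 -0.15  0.01 -1.5   0.33] tip 22.0
tool-frame shift [  75.5  271.7 -259.2]
```

{"op": "move_arm", "data": {
  "motion": [0,28,-27,0,0,0,1,0,28,-27,0,0,0,1,0,28,-27,0,0,0,1,0,28,-27,0,0,0,1,0,28,-27,0,0,0,1,10,28,-27,0,0,0,1,20,28,-27,0,0,0,1,30,28,-27,0,0,0,1]
}}

```text
time_s: 2.15
tool_pos: [525.7, -145.0, 366.1]
orientation: [[0.009, -0.436, -0.9], [-0.01, -0.9, 0.436], [-1.0, 0.005, -0.013]]
force: [1.4, 1.2, -0.5]
grip_width: 0.2
```

```bash
python3 -c "
from h import *
need([545,-200,200])"
```

```text
t 2.15 pos [ 525.74 -145.01  366.14] yhd -115.8 zhd 154.2 x [ 0.0091 -0.0104 -0.9999] F [ 1.36  1.24 -0.48] w 0.2 j [ 0.1   0.08 -0.1   0.01 -1.38  1.02] tip 22.0
tool-frame shift [166.9  40.2 -39.2]
```

{"op": "move_arm", "data": {
  "motion": [15,20,-20,0.1,0,0,1,20,18,-23,0.1,0,0,1,20,0,0,0.1,0,0,1,20,0,0,0.1,0,0,1,20,0,0,0.1,0,0,1,20,0,0,0.1,0,0,1,20,0,0,0.1,0,0,1,10,0,0,0.1,0,0,1]
}}

```text
time_s: 2.82
tool_pos: [544.1, -212.4, 208.4]
orientation: [[0.0, -0.963, -0.271], [-0.009, -0.271, 0.962], [-1.0, 0.002, -0.009]]
force: [-0.2, 0.7, 0.0]
grip_width: 0.1
```

```bash
python3 - <<'E'
from h import *
need([545,-200,120])
t=snap("top","1"); s=snap("side","1"); w=snap("wrist","1")
crop(t,"t2",130,280,110,215,5.3)
crop(s,"s3",190,320,100,240,4.2)
crop(w,"w1",0,512,0,384,1.5)
E
```

```text
t 2.82 pos [ 544.06 -212.37  208.42] yhd -164.3 zhd 105.7 x [ 3.0e-04 -9.5e-03 -1.0e+00] F [-0.19  0.71  0.03] w 0.1 j [-0.03  0.24 -0.27  0.01 -1.06  0.3 ] tip 22.0
tool-frame shift [88.3 -4.5 12.5]
```

View pics/s3.png

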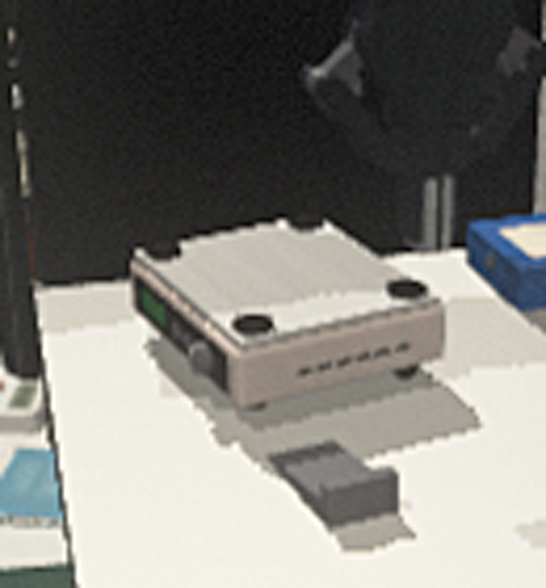

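View pics/w1.png

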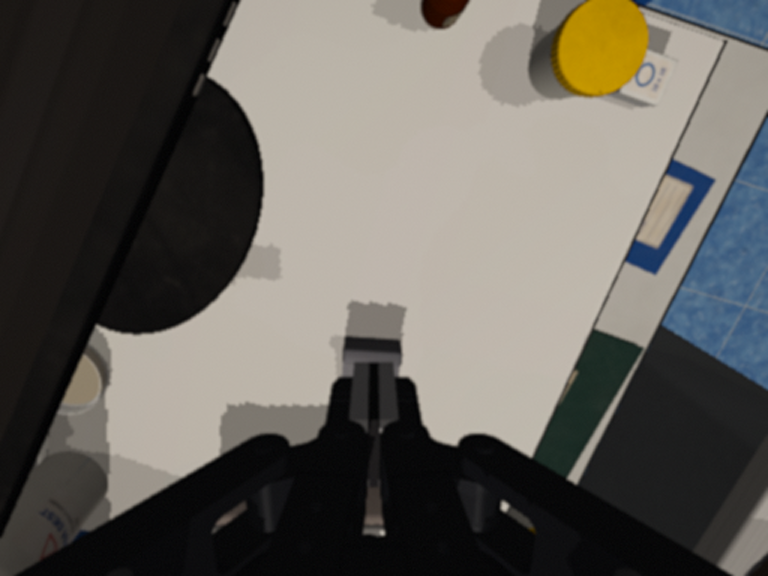

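{"op": "move_arm", "data": {
  "motion": [30,0,0,0,0,0,1,30,0,0,0,0,0,1,30,0,0,0,0,0,1,30,0,0,0,0,0,1,20,0,0,0,0,0,1,15,0,0,0,0.009,0,1,5,0,0,0,0,0,1,0,0,0,0,0,0,1]
}}

```text
time_s: 3.63
tool_pos: [557.1, -215.8, 58.2]
orientation: [[0.027, -0.949, -0.314], [-0.024, -0.314, 0.949], [-0.999, -0.019, -0.031]]
force: [0.6, -0.8, 0.7]
grip_width: -0.2
```

```bash
python3 - <<'E'
from h import *
need([536,-190,32])
s=snap("side","2")
crop(s,"s4",190,320,100,240,4.2)
E
```

```text
t 3.63 pos [ 557.06 -215.78   58.19] yhd -161.7 zhd 108.3 x [ 0.0273 -0.0236 -0.9993] F [ 0.63 -0.85  0.73] w -0.2 j [-0.03  0.41 -0.43  0.04 -0.7   0.32] tip 22.0
tool-frame shift [25.  12.4 31.9]
```

View pics/s4.png

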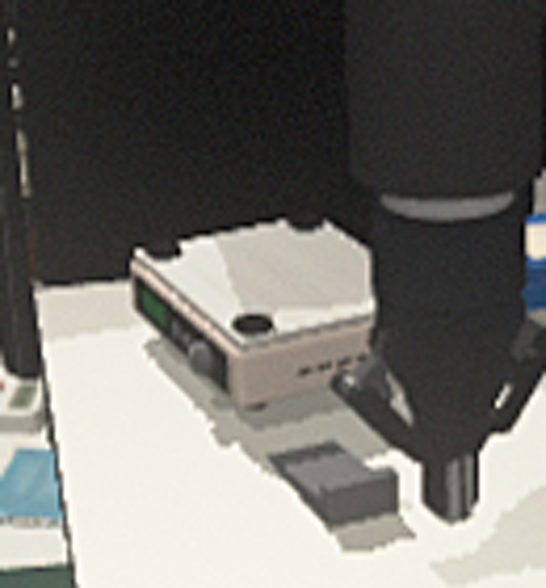

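```bash
cat >> h.py <<'E'
from scipy.spatial.transform import Rotation as Ro
def need2(p,h):
    s=st(); R=s["orientation"]; a=np.radians(h)
    z=np.array([np.cos(a),np.sin(a),0]); x=np.array([0,0,-1.]); y=np.cross(z,x)
    print("shift",(R.T@(np.array(p)-s["tool_pos"])).round(2),"rv",Ro.from_matrix(R.T@np.c_[x,y,z]).as_rotvec().round(4),
      "F along",(s["force"]@z).round(2))
E
python3 -c "
from h import *
need2([541,-190,34],106)"
```

```text
t 3.68 pos [ 557.41 -215.77   58.85] yhd -161.7 zhd 108.3 x [ 0.0282 -0.0237 -0.9993] F [-0.05 -0.31 -0.84] w -0.1 j [-0.03  0.41 -0.43  0.04 -0.7   0.32] tip 22.0
shift [23.76  7.96 30.38] rv [ 0.0398 -0.0309  0.0199] F along -0.28
```

{"op": "move_arm", "data": {
  "motion": [4,2,2,0.01,-0.01,0.005,1,4,2,2,0.01,-0.01,0.005,1,4,2,2,0.01,-0.01,0.005,1,4,2,2,0.01,0,0.005,1,4,0,2,0,0,0,1,2,0,2,0,0,0,1,1,0,2,0,0,0,1,0,0,0,0,0,0,1]
}}

```text
time_s: 4.35
tool_pos: [549.0, -204.3, 39.7]
orientation: [[0.007, -0.962, -0.275], [0.001, -0.275, 0.962], [-1.0, -0.007, -0.001]]
force: [0.6, -0.1, 0.2]
grip_width: 0.2
```

```bash
python3 -c "
from h import *
need2([541,-190,34],106)"
```

```text
t 4.35 pos [ 549.02 -204.35   39.73] yhd -164.1 zhd 105.9 x [ 0.0071  0.0012 -1.    ] F [ 0.59 -0.09  0.16] w 0.2 j [-0.02  0.43 -0.44 -0.   -0.7   0.3 ] tip 22.0
shift [ 5.69  3.81 16.  ] rv [-0.001  -0.0008  0.0071] F along -0.25
```

{"op": "move_arm", "data": {
  "motion": [2,1,4,0,0,0.004,1,2,1,4,0,0,0.003,1,2,1,4,0,0,0,1,1,1,4,0,0,0,1,0,0,4,0,0,0,1,0,0,4,0,0,0,1,0,0,3,0,0,0,1,0,0,3,0,0,0,1]
}}

```text
time_s: 5.02
tool_pos: [535.5, -173.5, 32.0]
orientation: [[-0.001, -0.961, -0.276], [-0.001, -0.276, 0.961], [-1.0, 0.001, -0.001]]
force: [0.7, 0.7, 0.7]
grip_width: 0.1
```

```bash
python3 - <<'E'
from h import *
need2([534,-165,33],106)
s=snap("side","3")
crop(s,"s5",220,310,165,230,8)
E
```

```text
t 5.02 pos [ 535.53 -173.53   31.99] yhd -164.0 zhd 106.0 x [-6.0e-04 -1.2e-03 -1.0e+00] F [0.74 0.72 0.67] w 0.1 j [ 0.04  0.42 -0.49  0.   -0.66  0.24] tip 22.0
shift [-1.02 -0.88  8.62] rv [-0.0001 -0.001  -0.0009] F along 0.49
```

View pics/s5.png

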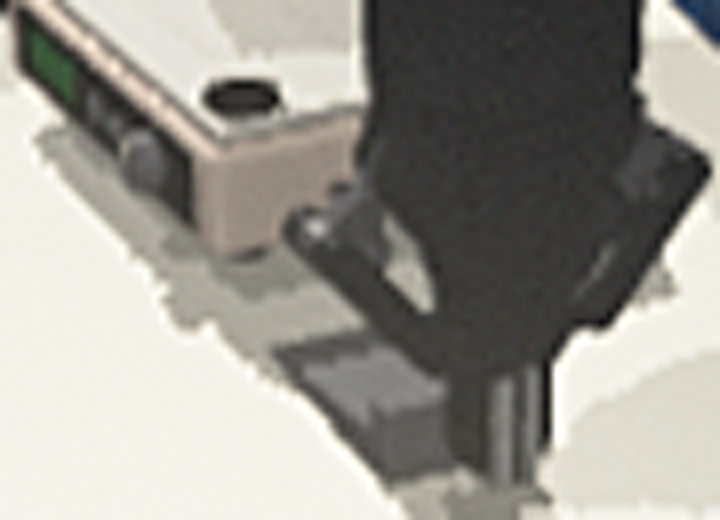

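{"op": "move_arm", "data": {
  "motion": [0,0,4,0,0,0,1,0,0,4,0,0,0,1,0,0,4,0,0,0,1,0,0,4,0,0,0,1,0,0,4,0,0,0,1,0,0,4,0,0,0,1,0,0,4,0,0,0,1,0,0,4,0,0,0,1]
}}

```text
time_s: 5.73
tool_pos: [526.2, -139.7, 32.3]
orientation: [[0.0, -0.961, -0.275], [-0.001, -0.275, 0.961], [-1.0, -0.0, -0.001]]
force: [0.4, -0.4, -0.2]
grip_width: 0.1
```

```bash
python3 - <<'E'
from h import *
need2([534,-165,33],106)
s=snap("side","4");t=snap("top","4")
crop(s,"s6",220,310,165,230,8)
crop(t,"t6",150,280,125,215,6)
E
```

```text
t 5.73 pos [ 526.17 -139.74   32.31] yhd -164.0 zhd 106.0 x [ 4.0e-04 -1.2e-03 -1.0e+00] F [ 0.44 -0.39 -0.22] w 0.1 j [ 0.1   0.39 -0.53  0.   -0.64  0.18] tip 22.0
shift [ -0.65  -0.58 -26.44] rv [-0.0004 -0.0012  0.    ] F along -0.49
```

View pics/s6.png

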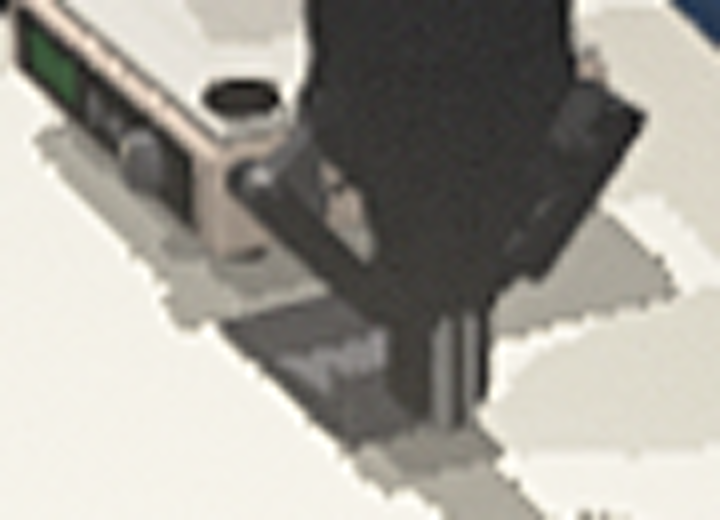

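View pics/t6.png

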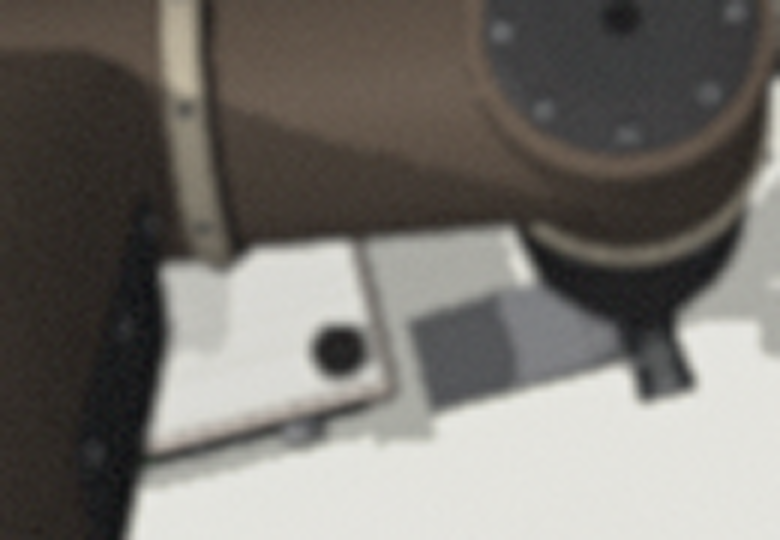

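```bash
python3 - <<'E'
from h import *
np.set_printoptions(precision=1,suppress=True)
t=load("top","4")
T=lambda x,y:(150+(x+.5)/6-.5,125+(y+.5)/6-.5)
a,b=ray(t,*T(415,328),2),ray(t,*T(433,407),2); c=ray(t,*T(340,351),66)
print(a,b,(a+b)/2,"cap",c, np.degrees(np.arctan2(a[1]-b[1],a[0]-b[0]))+90)
h=np.array([-.276,.961]); d=c[:2]-((a+b)/2)[:2]; print(d@h, d@[.961,.276])
s=load("side","4")
S=lambda x,y:(220+(x+.5)/8-.5,165+(y+.5)/8-.5)
print(ray(s,*S(220,325),2),ray(s,*S(355,450),0),ray(s,*S(242,97),66))
E
```

```text
[511.5 -40.5   2. ] [475.5 -49.5   2. ] [493.5 -45.    2. ] cap [489.1 -14.   66. ] 104.1524593886346
30.935102889969347 4.373891101879262
[475.7 -50.6   2. ] [ 502.2 -132.8    0. ] [490.8 -17.7  66. ]
```

{"op": "move_arm", "data": {
  "motion": [0,0,4,0,0,0,1,0,0,4,0,0,0,1,0,0,4,0,0,0,1,0,0,4,0,0,0,1,0,0,4,0,0,0,1,0,0,4,0,0,0,1,0,0,4,0,0,0,1,0,0,3,0,0,0,1]
}}

```text
time_s: 6.5
tool_pos: [517.0, -107.3, 32.4]
orientation: [[0.001, -0.961, -0.275], [-0.001, -0.275, 0.961], [-1.0, -0.0, -0.001]]
force: [0.3, 0.1, -1.1]
grip_width: -0.0
```

```bash
python3 - <<'E'
from h import *
need2([534,-165,33],106)
E
```

```text
t 6.50 pos [ 517.   -107.28   32.41] yhd -164.0 zhd 106.0 x [ 7.0e-04 -1.3e-03 -1.0e+00] F [ 0.26  0.12 -1.07] w -0.0 j [ 0.17  0.37 -0.57  0.   -0.63  0.11] tip 22.0
shift [ -0.51  -0.46 -60.17] rv [-0.0004 -0.0014  0.0003] F along 0.05
```

{"op": "move_arm", "data": {
  "motion": [0,0,1,0,0,0,1,0,0,1,0,0,0,1,0,0,1,0,0,0,1,0,0,1,0,0,0,1,0,0,1,0,0,0,1,0,0,1,0,0,0,1,0,0,1,0,0,0,1,0,0,1,0,0,0,1]
}}

```text
time_s: 7.17
tool_pos: [514.5, -98.5, 32.4]
orientation: [[0.001, -0.961, -0.276], [-0.001, -0.276, 0.961], [-1.0, -0.0, -0.001]]
force: [-0.5, 0.2, 0.1]
grip_width: 0.2
```

```bash
python3 - <<'E'
from h import *
need2([534,-165,33],106)
E
```

```text
t 7.17 pos [514.55 -98.45  32.43] yhd -164.0 zhd 106.0 x [ 8.0e-04 -1.3e-03 -1.0e+00] F [-0.54  0.16  0.1 ] w 0.2 j [ 0.19  0.37 -0.58  0.   -0.62  0.09] tip 22.0
shift [ -0.47  -0.35 -69.33] rv [ 0.     -0.0015  0.0004] F along 0.3
```

{"op": "move_arm", "data": {
  "motion": [0,0,0.7,0,0,0,1,0,0,0.7,0,0,0,1,0,0,0.7,0,0,0,1,0,0,0.7,0,0,0,1,0,0,0.7,0,0,0,1,0,0,0.7,0,0,0,1,0,0,0.7,0,0,0,1,0,0,0.7,0,0,0,1]
}}

```text
time_s: 7.83
tool_pos: [513.0, -93.1, 32.5]
orientation: [[0.001, -0.961, -0.276], [-0.002, -0.276, 0.961], [-1.0, -0.0, -0.002]]
force: [1.0, -3.4, -1.2]
grip_width: 0.3
```

```bash
python3 - <<'E'
from h import *
need2([534,-165,33],106)
s=snap("side","5")
crop(s,"s7",220,310,165,230,8)
E
```

```text
t 7.83 pos [513.03 -93.13  32.48] yhd -164.0 zhd 106.0 x [ 9.e-04 -2.e-03 -1.e+00] F [ 1.01 -3.43 -1.17] w 0.3 j [ 0.2   0.36 -0.59  0.   -0.62  0.08] tip 22.0
shift [ -0.36  -0.34 -74.86] rv [ 0.     -0.0022  0.0003] F along -3.57
```

View pics/s7.png

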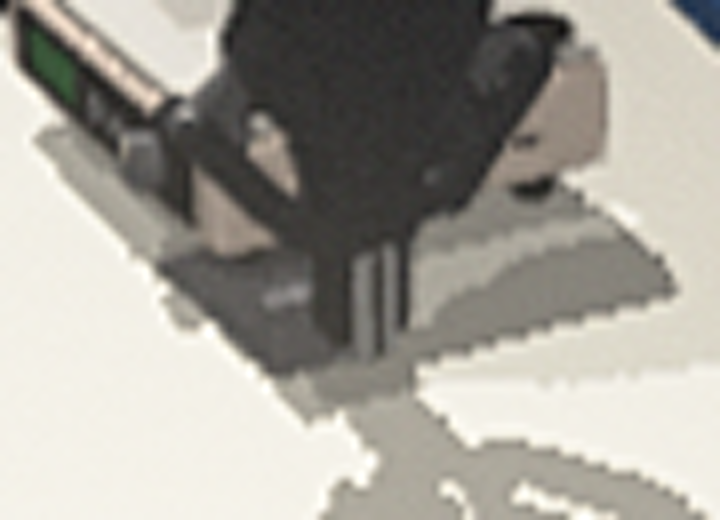

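```bash
python3 - <<'E'
from h import *
for i in range(6):
    s=manip.state(); print(s["force"].round(2),s["tool_pos"].round(2), (s["force"]@[-.276,.961,0]).round(2)); manip.read_camera("side")
E
```

```text
[ 1.37 -3.39 -0.52] [513.03 -93.07  32.51] -3.63
[ 0.25 -2.31 -0.55] [513.   -93.03  32.49] -2.29
[ 1.1  -2.61 -1.08] [513.02 -93.04  32.48] -2.81
[ 0.59 -1.75 -0.46] [513.03 -93.02  32.48] -1.84
[ 0.36 -3.1  -0.06] [513.   -93.06  32.46] -3.08
[ 1.23 -3.48 -0.5 ] [513.   -93.03  32.46] -3.68
```

{"op": "move_arm", "data": {
  "motion": [0,0,0.9,0,0,0,1,0,0,0.9,0,0,0,1,0,0,0.9,0,0,0,1,0,0,0.9,0,0,0,1,0,0,0.9,0,0,0,1,0,0,0.9,0,0,0,1,0,0,0.9,0,0,0,1,0,0,0.9,0,0,0,1]
}}

```text
time_s: 8.85
tool_pos: [511.5, -88.6, 33.0]
orientation: [[0.001, -0.961, -0.276], [-0.005, -0.276, 0.961], [-1.0, 0.0, -0.005]]
force: [1.5, -6.3, -1.2]
grip_width: 0.1
```

```bash
cat > f.py <<'E'
from h import *
F=[]
for i in range(8):
    s=manip.state(); F.append(s["force"]); d=manip.read_camera("side")
F=np.array(F); st(); print(F.mean(0).round(2),F.std(0).round(2),(F@[-.276,.961,0]).round(2),(F@[-.276,.961,0]).mean().round(2))
E
python3 f.py
```

```text
t 9.25 pos [511.4  -88.43  32.89] yhd -164.0 zhd 106.0 x [ 0.0011 -0.0049 -1.    ] F [ 0.55 -6.03 -0.37] w -0.2 j [ 0.21  0.36 -0.59  0.01 -0.62  0.06] tip 22.0
[ 1.23 -6.12 -1.06] [0.36 0.48 0.44] [-6.49 -5.62 -7.25 -6.21 -5.82 -6.53 -5.76 -6.05] -6.22
```

{"op": "move_arm", "data": {
  "motion": [0,0,-2,0,0,0,1,0,0,-5,0,0,0,1,0,0,-10,0,0,0,1,0,0,-10,0,0,0,1,0,0,-10,0,0,0,1,-10,0,-10,0,0,0,1,-20,0,-10,0,0,0,1,-20,0,-10,0,0,0,1]
}}

```text
time_s: 9.92
tool_pos: [527.9, -157.1, 80.1]
orientation: [[-0.008, -0.961, -0.277], [-0.004, -0.277, 0.961], [-1.0, 0.009, -0.001]]
force: [0.8, 0.6, -0.5]
grip_width: 0.3
```

```bash
python3 - <<'E'
from h import *
st()
s=snap("side","6"); crop(s,"s8",210,310,145,230,7)
t=snap("top","6"); crop(t,"t8",130,280,125,215,5.3)
E
```

```text
t 9.92 pos [ 527.94 -157.06   80.14] yhd -163.9 zhd 106.1 x [-0.0083 -0.0036 -1.    ] F [ 0.83  0.59 -0.52] w 0.3 j [ 0.07  0.34 -0.47  0.   -0.77  0.21] tip 22.0
```

View pics/s8.png

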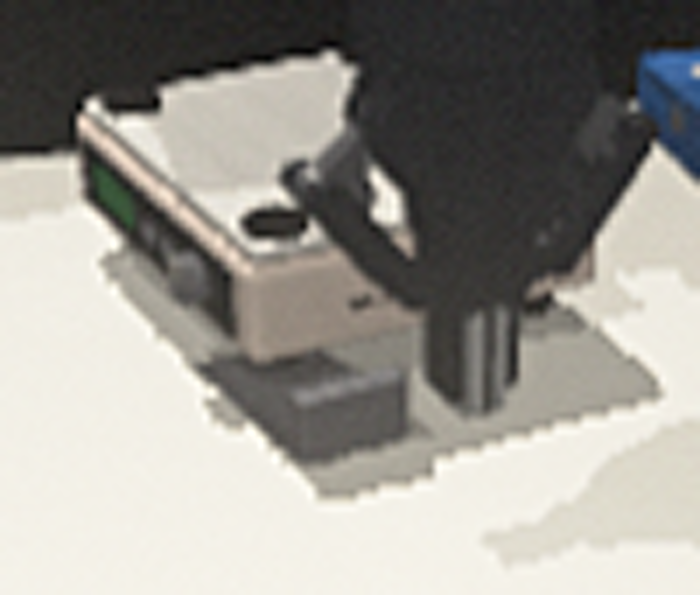

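View pics/t8.png

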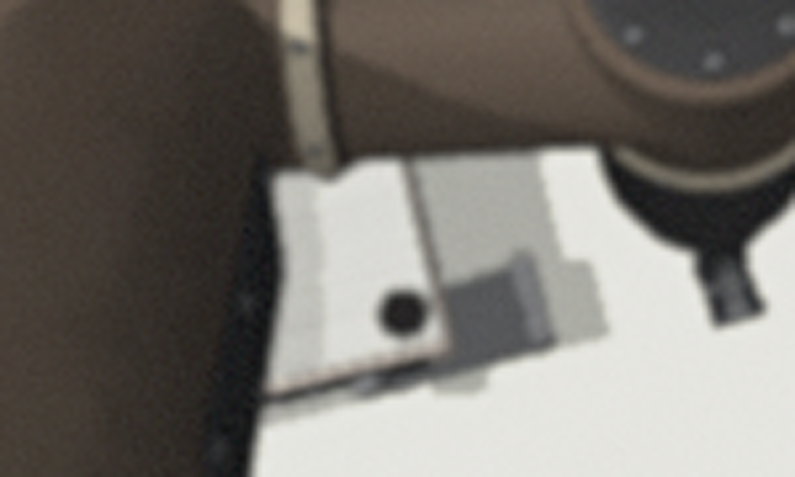

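```bash
python3 - <<'E'
from h import *
a=load("side","0")["img"];b=load("side","6")["img"]; c=load("side","3")["img"];d5=load("side","4")["img"]
def sh(A,B,c0,r0,w,h,m=4):
    T=cv2.cvtColor(A[r0:r0+h,c0:c0+w],cv2.COLOR_RGB2GRAY).astype(np.float32);S=cv2.cvtColor(B[r0-m:r0+h+m,c0-m:c0+w+m],cv2.COLOR_RGB2GRAY).astype(np.float32)
    f=8
    T=cv2.resize(T,None,fx=f,fy=f,interpolation=cv2.INTER_CUBIC);S=cv2.resize(S,None,fx=f,fy=f,interpolation=cv2.INTER_CUBIC)
    R=cv2.matchTemplate(S,T,cv2.TM_CCOEFF_NORMED);_,v,_,l=cv2.minMaxLoc(R);return l[0]/f-m,l[1]/f-m,round(v,3)
def P(x,y): return int(210+x/7),int(145+y/7)
for n,(x,y),w,h in [("capFR",(235,190),13,9),("panel",(78,135),16,22),("leftcap",(80,85),14,8),("corner bottom",(225,250),14,18),("bluebox",(645,60),8,16)]:
    c0,r0=P(x,y)
    print(n,"vs3",sh(a,c,c0,r0,w,h),"vs4",sh(a,d5,c0,r0,w,h),"vs6",sh(a,b,c0,r0,w,h))
a=load("top","0")["img"];b=load("top","6")["img"];c=load("top","4")["img"]
def P(x,y): return int(130+x/5.3),int(125+y/5.3)
for n,(x,y),w,h in [("capFR",(370,275),14,14),("corner",(400,320),14,14)]:
    c0,r0=P(x,y);print(n,"vs4",sh(a,c,c0,r0,w,h),"vs6",sh(a,b,c0,r0,w,h))
E
```

```text
capFR vs3 (0.0, 0.0, 0.998) vs4 (0.0, 0.0, 0.999) vs6 (-1.125, -0.25, 0.746)
panel vs3 (0.0, 0.0, 0.988) vs4 (0.0, 0.0, 0.989) vs6 (-0.25, -0.125, 0.975)
leftcap vs3 (0.0, 0.0, 0.996) vs4 (0.0, 0.0, 0.996) vs6 (0.0, -0.25, 0.953)
corner bottom vs3 (-0.125, 0.0, 0.982) vs4 (-0.5, -0.25, 0.742) vs6 (-1.0, -0.5, 0.887)
bluebox vs3 (0.0, 0.0, 0.996) vs4 (-0.125, -0.125, 0.99) vs6 (3.5, 3.5, 0.943)
capFR vs4 (0.0, 0.0, 1.0) vs6 (-0.5, 0.625, 0.995)
corner vs4 (0.0, 0.0, 0.998) vs6 (-0.375, 1.0, 0.725)
```

```bash
python3 - <<'E'
from h import *
t=load("top","0");s=load("side","0")
p0=np.array([490.3,-15.2,66])
def J(d): return np.c_[[proj(d,p0+e)-proj(d,p0) for e in np.eye(3)]].T
A=np.vstack([J(t),J(s)]);b=[-.5,.625,-1.125,-.25]
x,r,_,_=np.linalg.lstsq(A,b,rcond=None);print(A.round(2),x.round(2),(A@x-b).round(2))
E
```

```text
[[ 0.01 -0.39 -0.04]
 [-0.38 -0.01 -0.07]
 [ 0.38 -0.07 -0.01]
 [-0.04 -0.16 -0.35]] [-2.23  1.21  0.53] [-0.02  0.19  0.18 -0.04]
```

{"op": "move_arm", "data": {
  "motion": [-15,0,0,0,0,0,1,-20,0,5,0,0,0,1,-10,0,15,0,0,0,1,0,0,25,0,0,0,1,0,0,25,0,0,0,1,0,0,25,0,0,0,1,0,0,20,0,0,0,1,0,0,8,0,0,0,1]
}}

```text
time_s: 10.68
tool_pos: [496.4, -42.3, 127.1]
orientation: [[-0.003, -0.965, -0.264], [-0.002, -0.264, 0.965], [-1.0, 0.003, -0.001]]
force: [0.4, 0.3, -0.0]
grip_width: -0.4
```

```bash
python3 - <<'E'
from h import *
need2([488.2,-14,118],106)
E
```

```text
t 10.68 pos [496.37 -42.31 127.05] yhd -164.7 zhd 105.3 x [-0.0025 -0.0021 -1.    ] F [ 0.35  0.28 -0.04] w -0.4 j [ 0.31  0.19 -0.54  0.   -0.84 -0.05] tip 22.0
shift [ 9.02  0.38 29.48] rv [-0.0122 -0.0013 -0.003 ] F along 0.17
```

{"op": "move_arm", "data": {
  "motion": [1,0,6,0,0,0,1,2,0,6,0,0,0,1,2,0,6,0,0,0,1,2,0,5,0,0,0,1,2,0,3,0,0,0,1,2,0,2,0,0,0,1,2,0,0,0,0,0,1,2,0,0,0,0,0,1]
}}

```text
time_s: 11.35
tool_pos: [488.6, -14.6, 109.4]
orientation: [[-0.004, -0.965, -0.263], [-0.002, -0.263, 0.965], [-1.0, 0.004, -0.001]]
force: [0.4, 0.3, -0.2]
grip_width: -0.1
```

```bash
python3 - <<'E'
from h import *
need2([488.2,-14,95],106)
s=snap("side","7"); crop(s,"s9",210,310,145,230,7)
w=snap("wrist","7"); crop(w,"w9",0,512,0,384,1.5)
E
```

```text
t 11.35 pos [488.57 -14.55 109.4 ] yhd -164.7 zhd 105.3 x [-0.0039 -0.0024 -1.    ] F [ 0.42  0.25 -0.15] w -0.1 j [ 0.37  0.21 -0.58  0.   -0.79 -0.11] tip 22.0
shift [14.4   0.15  0.65] rv [-0.0129 -0.0012 -0.0044] F along 0.13
```

View pics/s9.png

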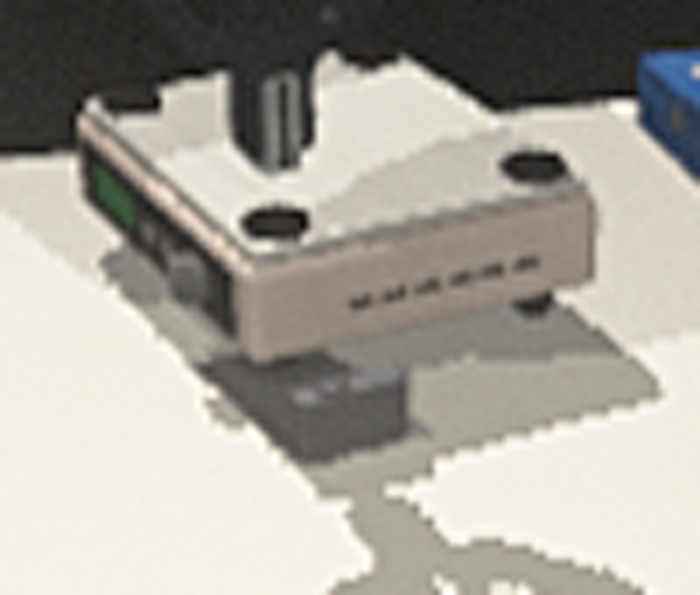

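View pics/w9.png

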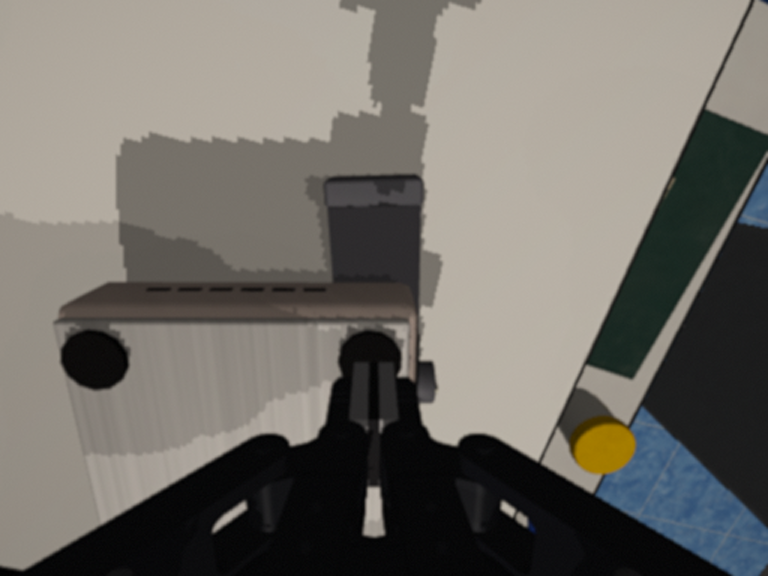

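```bash
python3 - <<'E'
from h import *
for n,S in (("side",lambda u,v:((u-210+.5)*7-.5,(v-145+.5)*7-.5)),("wrist",lambda u,v:(u*1.5,v*1.5))):
    d=load(n,"7")
    for p in ([488.6,-14.6,87.4],[488.2,-14,66]): print(n,np.round(S(*proj(d,p)),0))
E
```

```text
side [273. 169.]
side [273. 222.]
wrist [373. 384.]
wrist [373. 358.]
```

{"op": "move_arm", "data": {
  "motion": [3,0,0.5,0,0,0,1,3,0,0,0,0,0,1,3,0,0,0,0,0,1,3,0,0,0,0,0,1,2,0,0,0,0,0,1,2,0,0,0,0,0,1,1,0,0,0,0,0,1,1,0,0,0,0,0,1]
}}

```text
time_s: 12.12
tool_pos: [488.4, -14.9, 89.4]
orientation: [[-0.004, -0.965, -0.262], [-0.003, -0.262, 0.965], [-1.0, 0.005, -0.001]]
force: [-0.0, 0.3, 0.1]
grip_width: -0.2
```

```bash
python3 - <<'E'
from h import *
need2([488.2,-14,88],106)
E
```

```text
t 12.12 pos [488.43 -14.87  89.41] yhd -164.8 zhd 105.2 x [-0.0043 -0.0026 -1.    ] F [-0.05  0.34  0.11] w -0.2 j [ 0.37  0.23 -0.6   0.   -0.74 -0.11] tip 22.0
shift [ 1.41 -0.01  0.9 ] rv [-0.0141 -0.0014 -0.0049] F along 0.34
```

{"op": "move_arm", "data": {
  "motion": [0.5,0,0.3,0,0,0,1,0.5,0,0.3,0,0,0,1,0.5,0,0.3,0,0,0,1,0.5,0,0,0,0,0,1,0.5,0,0,0,0,0,1,0.5,0,0,0,0,0,1,0.5,0,0,0,0,0,1,0.5,0,0,0,0,0,1]
}}

```text
time_s: 12.78
tool_pos: [488.3, -14.3, 88.0]
orientation: [[-0.003, -0.965, -0.263], [-0.004, -0.263, 0.965], [-1.0, 0.004, -0.003]]
force: [-2.1, -0.2, 5.0]
grip_width: -0.1
```

```bash
python3 f.py
```

```text
t 13.18 pos [488.27 -14.31  88.03] yhd -164.7 zhd 105.3 x [-0.0034 -0.0037 -1.    ] F [-1.62 -0.18  5.14] w 0.1 j [ 0.38  0.24 -0.6   0.   -0.74 -0.11] tip 22.0
[-2.2  -0.03  5.45] [0.26 0.27 0.38] [0.35 0.96 0.58 0.62 0.73 0.79 0.12 0.5 ] 0.58
```

{"op": "move_arm", "data": {
  "motion": [0.7,0.1,0,0,0,0,1,0.7,0.1,0,0,0,0,1,0.8,0,0,0,0,0,1,0.8,0,0,0,0,0,1,0.9,0,0,0,0,0,1,0.9,0,0,0,0,0,1,0.9,0,0,0,0,0,1,0.9,0,0,0,0,0,1]
}}

```text
time_s: 13.85
tool_pos: [488.3, -14.4, 87.9]
orientation: [[-0.0, -0.964, -0.266], [-0.004, -0.266, 0.964], [-1.0, 0.001, -0.004]]
force: [-3.6, 0.4, 11.3]
grip_width: -0.2
```

```bash
python3 f.py
```

```text
t 14.25 pos [488.25 -14.35  87.91] yhd -164.6 zhd 105.4 x [-2.0e-04 -4.2e-03 -1.0e+00] F [-4.42  0.51  9.88] w -0.5 j [ 0.38  0.23 -0.61  0.01 -0.73 -0.11] tip 22.0
[-3.9   0.79 10.72] [0.43 0.64 0.51] [1.35 1.11 2.55 0.76 2.96 2.33 1.72 1.86] 1.83
```

```bash
python3 - <<'E'
from h import *
s=snap("side","8"); crop(s,"s10",210,310,145,230,7); st()
E
```

```text
t 14.30 pos [488.24 -14.36  87.9 ] yhd -164.6 zhd 105.4 x [-2.0e-04 -4.3e-03 -1.0e+00] F [-4.04 -0.08 10.74] w 0.2 j [ 0.38  0.23 -0.61  0.01 -0.73 -0.11] tip 22.0
```

View pics/s10.png

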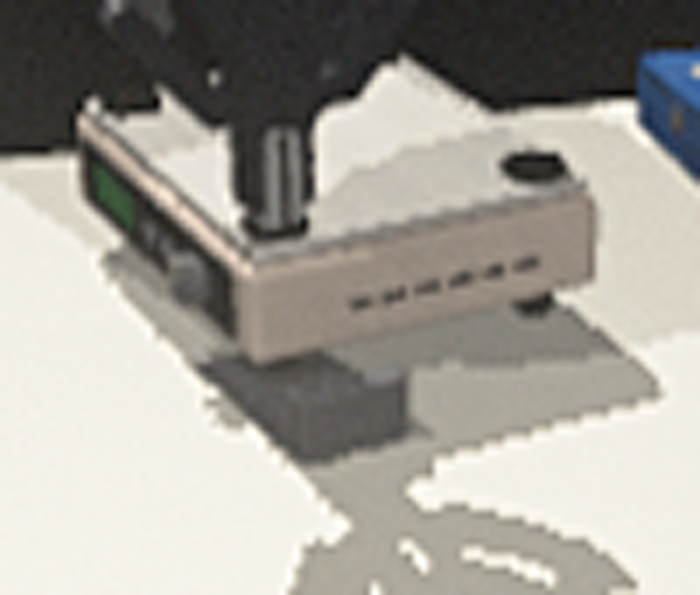

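The fingertips sit on the cap (275,228), the wedge is under the foot (from 215,365 to 405,430), and neither it nor the plate has moved under the press. I'm handing in now.

```bash
python3 -c "
from h import *
manip.close_job(); st()"
```

```text
the job is handed in; nothing more can be done
the job is handed in; nothing more can be done
```

I pushed the wedge, thin end first, under the near right foot and finished with the shut fingertips holding a press of about 10.7 N on that corner's cap. The job was handed in at about 14.3 s.

- **Wedge:** I pushed on its end face with shut fingers. The force reached about 3 N at first contact and averaged about 6.2 N (single readings up to 7.3 N) at the end. That is past the 4 N snug mark but under the 8 N that jacks the plate up. The wedge stayed put when I let go.
- **Press:** Going from 5.5 N to 10.7 N, the cap sank only about 0.1 mm. The cap top read about 66 mm, so the corner no longer gives and the plate is level there. The press also carried a sideways force of about 4 N, well below the 12 N that slides the plate.
- **Plate shift:** Comparing pictures before and after, the last part of the push turned the plate by about 1°. The near right corner moved about 2 mm forward and 1 mm left. It may have risen about 0.5 mm, which is within measurement error. The plate did not visibly move during the press.
- **Bystanders:** I kept the arm away from the cup, dropper and box. I did not re-check their positions at the end.

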